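# Ready the bench balance with a clean jar

### The job

Get the balance ready for weighing: fold its hinged cover up until it stands upright as a draught screen, then take the clean square jar that is drying mouth-down on the mat, turn it over and stand it mouth-up in the middle of the balance's pan. Set it down gently, without dropping it or banging the balance, and leave everything else on the bench where it is.

Things in the scene. Friction and masses are not known exactly. Their poses are not given: they have to be found in the camera images.
- balance: white bench balance, fixed to the table, 220 mm deep (its x) by 190 mm wide (its y), 50 mm high without pan and cover. Origin: centre of its underside; its x points from its front (keys and display) to its back, its y to its left, where the cover is hinged. Two 14 mm wide hinge lugs stand at its left edge up to 85 mm height.
- pan (a point): centre of the top face of the balance's square steel pan, 120 x 120 mm, 56 mm above the table; axes as the balance's.
- cover (a joint): angle of the balance's hinged cover, rad: 0 lies level over the pan, 1.57 stands upright on the balance's left edge, stop at 1.9 (leaning outward). A stiff hinge: it stays where it is left. The cover is a clear sheet in a grey frame, 122 mm wide along the hinge and 130 mm long from the hinge, 5 to 8 mm thick; two 8 mm side arms run on beyond it to carry a cross bar.
- cover_bar (a point): middle of the steel cross bar at the cover's free edge: 10 mm thick, 106 mm clear between the arms, parallel to the hinge, 175 mm from the hinge axis, with a 40 mm clear gap between bar and cover frame. With the cover level the bar is 78 mm above the table and 28 mm above the balance's casing. Axes are the cover's: x along the bar (as the balance's x), y from the bar to the hinge.
- cover_hinge (a point): middle of the cover's hinge axis, 78 mm above the table; the axis runs along the balance's x. Turns with the cover.
- mat: black rubber drying mat, fixed, 300 (x) x 340 (y) x 4 mm; origin at the centre of its underside.
- jar: square jar of white plastic, 52 x 52 mm outside, 76 mm high, walls and bottom 4 mm, flat sides, so that it can lie on any side; 0.1 to 0.2 kg. Origin: centre of its mouth; its z points from the mouth to its closed bottom (up at the start, down when it stands mouth-up); x and y are square to its sides.
- jar_center (a point): middle of the jar, halfway up its height (38 mm from the mouth and from the bottom); axes as the jar's.
- jar_base (a point): centre of the outer face of the jar's closed bottom, 76 mm from the mouth; axes as the jar's.
- beaker: round glass beaker, 64 mm across, 84 mm high, mouth-down on the mat; stays there. Origin: centre of its mouth, z up.
- bottle: round glass bottle with a blue cap, 64 mm across, 120 mm high; leave alone. Origin: centre of its underside.
- tube_rack: red rack with small tubes, 70 x 150 mm, 68 mm high; leave alone. Origin: centre of its underside.
- tip_box: white and blue box of pipette tips, 120 x 85 mm, 76 mm high; leave alone. Origin: centre of its underside.
- scoop: steel scoop lying flat, 150 mm long along its x; leave alone. Origin: under its middle.
- marker: black marker pen with a red cap, lying flat on the mat, 130 mm long along its x, 12 mm thick; leave alone. Origin: under its middle.
Things that resemble listed ones, but are neither listed nor needed, are in the scene too. Leave any green or purple look-alike of the jar alone.

How it is judged:
By the outcome, as a careful person would: the job done as asked, in the order asked, and still so for the second after the job is handed in, with the robot touching nothing.
It also fails if it takes over 69 s, if anything falls off the work surface, if the arm or the gripper's body presses on something with over 40 N, if the wrist force passes 120 N, or if a joint passes its speed limit or range.

### The arm

A 6-joint arm with a two-finger parallel gripper is mounted at the origin on the work surface. World frame = base frame: x ahead of the robot, y to its left, z up, the work surface at z = 0. Lengths are in m, angles in degrees, forces in N, time in s.
With the tool pointing down it reaches from about 0.4 to 0.825 m from the base axis. Payload 7 kg.
Tool frame: the origin (TCP) lies at the very end of the fingers, on their centre line; the grasp point (between the pads) lies 19 mm behind it (ctrl.grip_point_offset is the distance from the TCP to the grasp point, in m); x points along the fingers, z is the direction in which the jaws open and shut, and the axes are right-handed (so a half turn about x gives the same grasp; the last joint's range is limited). The gripper opens to 88 mm and grips with 3 to 60 N. Pads are 19 mm wide; open, the fingers measure 130 mm over their backs; the gripper's body (78 mm by 193 mm) begins 47 mm behind the grasp point.
Start: joints at [-47.091, 20.546, 0.682, 0, -70.136, -16.507], TCP at [0.3, -0.605, 0.197] pointing down, gripper open.
Joint ranges: [-176.03, 176.03], [-82.01, 121.73], [-58.28, 71.71], [-173.87, 95.51], [-174.79, -0.11], [-173.66, 173.66]. Speed limits (degrees/s): [136.94, 136.94, 172.46, 180, 180, 180].

### API

Orientations are given as [roll, pitch, yaw] about the fixed x, y, z axes, in that order (R = Rz(yaw) Ry(pitch) Rx(roll)).
In Python, from plant import get_obs, snapshot, calibration, close_job, ctrl gives the robot as it stands.
- The arm moves only by the tool move_arm, never from a script. Its argument "commands" is a list that holds one entry, the list of rows, each a list of 4 numbers: the shift along the tool's x, y, z in cm, then the turn about the tool's x in rad. In form: [[[dx, dy, dz, spin], ...]]. A call has 1 to 8 rows; each row shifts and turns the commanded pose from where the row before left it, along the tool's axes as they then stand; what a row does not reach is not made up. A row lasts 1/10 s, in which the tool goes at most 50 mm and 8.59 degrees, less where a joint would pass 70% of its speed; a pose out of reach is approached as far as the arm can. A call with a gripper value outside its range is refused whole. "jaw" is the finger opening in cm, from 0 to 8.76, set as the call begins (left out, the last holds). The fingers move at their own pace and stop on an object; the grip force is fixed at half the most. Time passes only in rows, so rows that do not move let the fingers close. It gives the time, the measured TCP pose, the force and the opening at its end, in the units of the state.
- get_obs(): the state, without advancing time (a new reading comes with each control period).
- snapshot(name): name is "scene" or "top" or "wrist"; returns (picture, depth): 400x640x3 uint8, red, green, blue; 400x640 float32, m along the optical axis (not along the pixel's ray), 0 where there is no reading.
- calibration(name): a dict with "mtx" (3x3 intrinsics, pixels), "T" (4x4, takes a point from camera to world coordinates); the wrist camera has in their place "tool_from_camera" (4x4, takes a point from camera to tool coordinates, whose origin is the TCP and whose axes are the tool frame's). Camera axes: x right, y up, looking along -z (the intrinsics and any distortion apply to the point x, -y, -z); pixel columns grow to the right and rows downward; lengths in m; the calibration is good to about 2 mm. The wrist camera is an equidistant fisheye: a pixel r from the principal point sees the ray r / f radians off the axis. A picture is of the moment at which its call begins: read the wrist's pose just before it. calibration takes no time and is no camera call.
- close_job(): hands the job in, once; it reports no verdict.
The state is a dict: "clock": time; "joint_pos": joint angles; "qvel": joint speeds; "tau": joint torques, N m; "tool_pos": TCP position; "orientation": TCP orientation; "force": force on the tool from outside, world axes, zero at the start; "moment": the same for the moment, N m; "opening": finger opening in m.
Only numpy, scipy, OpenCV 4.12 (cv2) and the standard library are available. Lean on these libraries where they do the work, as an engineer would, in place of code of your own. Each camera call takes 0.05 s, during which the arm holds its last target. There are 200 camera calls.

## Working session

There is one attempt and no reset: what is moved stays moved. The work goes in short steps, Python scripts to look and compute and a tool call to move; the robot and the scene stay as the last step left them, time stands still between calls to the robot, and variables do not carry over. Pictures are saved under pics/ and viewed, about 8 in all and at most 12, crops included, and the job is handed in when it is done.

Besides the shell and the picture viewer there is one more tool, called after "Call:" as name(argument=value, ...) on one line, values as JSON. move_arm: Moves the arm, as the interface text tells. Its arguments: {"type":"object","properties":{"commands":{"type":"array"},"jaw":{"type":"number"}},"required":["commands"]}

```bash
mkdir -p pics; ls
cat > h.py <<'E'
import numpy as np, cv2
from plant import get_obs, snapshot, calibration, close_job, ctrl
from scipy.spatial.transform import Rotation as R
def world(name,u,v,d,cal=None):
    c=calibration(name); K=c['mtx']
    p=np.array([(u-K[0,2])/K[0,0]*d,-(v-K[1,2])/K[1,1]*d,-d*np.ones_like(d)])
    T=c['T']; return (T[:3,:3]@p.reshape(3,-1)+T[:3,3:]).T
def cloud(name,dep):
    v,u=np.mgrid[:400,:640].astype(float); return world(name,u,v,dep.astype(float)).reshape(400,640,3)
E
python3 - <<'E'
from h import *
o=get_obs(); print(o); print(calibration('top'),calibration('wrist'))
a,d=snapshot('top'); b,e=snapshot('scene')
np.savez('s.npz',a=a,d=d,b=b,e=e)
cv2.imwrite('pics/top.png',cv2.cvtColor(a,cv2.COLOR_RGB2BGR));cv2.imwrite('pics/scene.png',cv2.cvtColor(b,cv2.COLOR_RGB2BGR))
E
```

```text
pics
{'clock': 0.0, 'joint_pos': array([-4.70900819e+01,  2.05919443e+01,  6.32765036e-01, -2.02058320e-02,
       -7.01355142e+01, -1.65036054e+01]), 'qvel': array([ 0.05907996,  0.01373687,  0.02608916,  0.03024788, -0.01453182,
       -0.00723932]), 'tau': array([-4.33679752e-04, -5.82718134e+01,  2.93046999e+01,  6.99684441e+00,
        6.78255004e-03, -1.45636864e-04]), 'tool_pos': array([ 0.29988799, -0.6041152 ,  0.19650905]), 'orientation': array([  5.16268375,  89.90341958, 121.56211488]), 'force': array([ 0.16493577, -0.37977792,  0.29536529]), 'moment': array([ 0.04144061, -0.02797288,  0.04711433]), 'opening': 0.08774646847523247}
{'mtx': array([[361.33467753,   0.        , 322.20626145],
       [  0.        , 361.33467753, 201.75641402],
       [  0.        ,   0.        ,   1.        ]]), 'T': array([[-0.01654707,  0.99905778, -0.04012172,  0.49658153],
       [-0.99986014, -0.01643628,  0.0030897 , -0.05663718],
       [ 0.00242733,  0.04016723,  0.99919002,  1.10144013],
       [ 0.        ,  0.        ,  0.        ,  1.        ]])} {'mtx': array([[309.70691629,   0.        , 317.38436689],
       [  0.        , 309.70691629, 202.13663132],
       [  0.        ,   0.        ,   1.        ]]), 'tool_from_camera': array([[-2.12675573e-04,  2.97172698e-01, -9.54823723e-01,
        -1.87422614e-01],
       [-4.47439128e-04,  9.54823621e-01,  2.97172765e-01,
         7.99381981e-02],
       [ 9.99999877e-01,  4.90426883e-04, -7.01009682e-05,
        -3.22875102e-04],
       [ 0.00000000e+00,  0.00000000e+00,  0.00000000e+00,
         1.00000000e+00]])}
```

View pics/top.png

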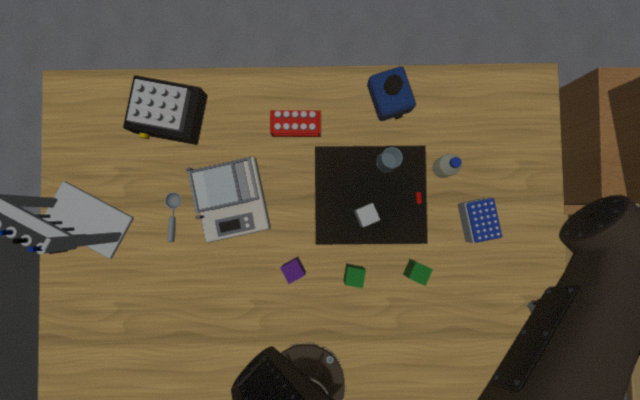

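View pics/scene.png

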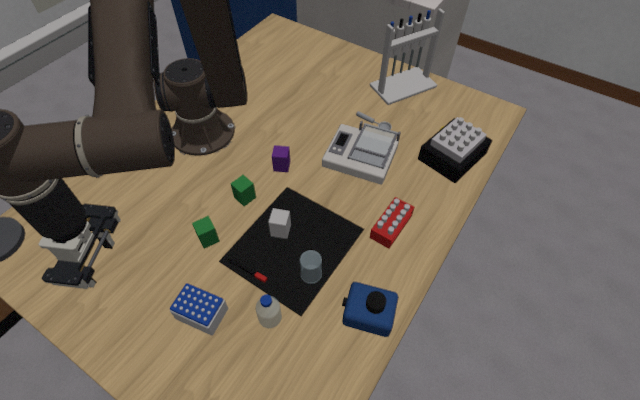

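The top view shows the white jar at (368,215) on the mat. The purple (293,270) and green (355,276), (418,272) cubes are look-alikes off the mat. The balance is at (228,198), with its display at the bottom (front) and its hinge on the left. I'll measure these and take an enlarged crop.

Run:
```python
from h import *
s=np.load('s.npz'); a,d=s['a'],s['d']; P=cloud('top',d)
# table plane check
print('table', P[300:330,100:200,2].mean())
def rect(u0,u1,v0,v1,z0,z1,tag):
    Q=P[v0:v1,u0:u1].reshape(-1,3); m=(Q[:,2]>z0)&(Q[:,2]<z1); r=cv2.minAreaRect((Q[m,:2]*1000).astype(np.float32)); print(tag,m.sum(),r,np.median(Q[m,2]), cv2.boxPoints(r).round().tolist())
rect(345,390,195,235,.06,.1,'jar')
rect(180,275,145,250,.04,.056,'casing')
rect(180,275,145,250,.03,.12,'all')
rect(180,275,145,250,.066,.12,'cover')
for v in range(160,215,8): print(v,[(int(1000*P[v,u,2])) for u in range(184,272,3)])
cv2.imwrite('pics/c1.png',cv2.cvtColor(cv2.resize(a[140:260,170:410],None,fx=3.3,fy=3.3,interpolation=cv2.INTER_CUBIC),cv2.COLOR_RGB2BGR))
```

```text
table 0.0033666757539583553
jar 351 ((499.96771240234375, -188.10691833496094), (51.82749557495117, 52.05720138549805), 22.58957862854004) 0.07949591231747721 [[466.0, -174.0], [486.0, -222.0], [534.0, -202.0], [514.0, -154.0]]
casing 2562 ((552.3406372070312, 209.1107940673828), (219.84356689453125, 190.39573669433594), 11.37505054473877) 0.05057646865325438 [[426.0, 281.0], [463.0, 94.0], [679.0, 137.0], [641.0, 324.0]]
all 5113 ((552.247314453125, 209.4395751953125), (219.89256286621094, 191.56072998046875), 11.442879676818848) 0.05557254874792883 [[425.0, 282.0], [463.0, 94.0], [679.0, 137.0], [641.0, 325.0]]
cover 2309 ((587.44384765625, 219.19952392578125), (145.82415771484375, 185.73568725585938), 11.727916717529297) 0.0846714717552961 [[497.0, 295.0], [535.0, 113.0], [678.0, 143.0], [640.0, 325.0]]
160 [1, 2, -1, 0, 0, 0, 0, 1, 0, -2, -2, 2, -1, 0, 0, -2, -2, 88, 92, 90, 92, 86, 89, 49, 31, 0, 0, 0, -1, 0]
168 [-2, 81, 82, 2, 44, 83, 84, 82, 84, 85, 85, 84, 84, 84, 85, 85, 90, 57, 54, 58, 51, 49, 89, 51, 47, 1, 1, 1, -5, 3]
176 [0, 0, 83, 80, 83, 82, 83, 83, 85, 84, 86, 83, 83, 87, 85, 85, 87, 88, 58, 55, 53, 50, 48, 92, 49, 38, -3, 3, 0, 1]
184 [1, 2, 78, 81, 79, 81, 76, 84, 82, 80, 87, 84, 84, 85, 85, 85, 89, 87, 83, 58, 55, 57, 50, 93, 88, 48, -2, -1, -3, -1]
192 [-3, -3, 0, 82, 81, 79, 82, 80, 83, 84, 86, 82, 85, 86, 87, 88, 84, 86, 87, 56, 57, 55, 52, 50, 89, 54, 44, 0, 2, -2]
200 [-2, 0, 0, -1, 83, 79, 81, 81, 79, 81, 85, 82, 87, 87, 84, 84, 89, 87, 89, 88, 89, 89, 90, 49, 47, 51, 49, 15, 0, 3]
208 [4, 4, 0, 0, 83, 50, 82, 84, 84, 82, 83, 54, 50, 53, 51, 50, 49, 49, 53, 47, 50, 50, 49, 49, 51, 51, 47, 44, 0, -2]
```

View pics/c1.png

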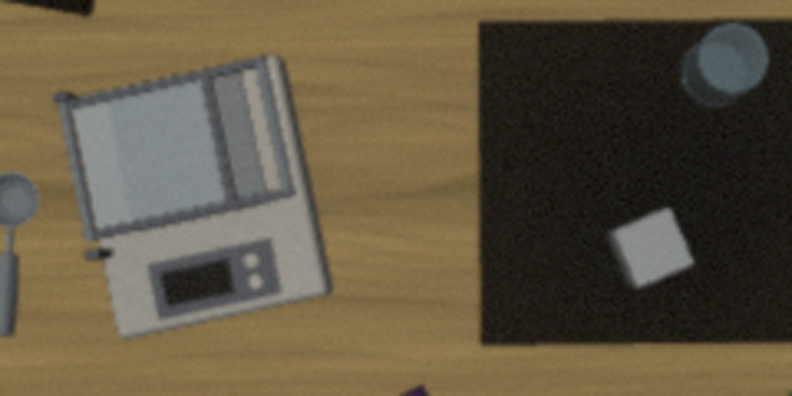

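The crop shows the white square-topped jar at crop (652,248) on the mat, which matches the description. The cover bar is at crop (285,130), parallel to the balance's right edge.

The tool can only spin about its own vertical axis. So I'll lift the cover by gripping the bar along an arc, and turn the jar with two controlled topples on the mat. First I need the details.

```bash
cat >> h.py <<'E'
BY=np.radians(11.4); BO=np.array([.5523,.2092,0])
RB=R.from_euler('z',BY).as_matrix()
def b2w(p): return RB@np.array(p)+BO
def tool():
    o=get_obs(); return o, R.from_euler('xyz',o['orientation'],degrees=True).as_matrix()
def to(p,zdir=None):
    "print tool-frame shift (cm) in current axes, and spin (rad, mod pi) to bring tool z along zdir"
    o,M=tool(); d=M.T@(np.array(p)-o['tool_pos'])*100; s=None
    if zdir is not None:
        z=M.T@np.array(zdir); a=np.arctan2(-z[1],z[2]); s=(round(a,3),round((a+2*np.pi)%(2*np.pi)-np.pi,3))
    print('shift cm',d.round(1),'spin',s,'j6',o['joint_pos'][5].round(1),'t',o['clock'])
E
python3 - <<'E'
from h import *
s=np.load('s.npz'); a,d=s['a'],s['d']; P=cloud('top',d)
Q=P[140:255,175:280].reshape(-1,3); L=(Q-BO)@RB
print('cover-ish ranges')
m=(L[:,2]>.066)&(np.abs(L[:,0])<.2)&(np.abs(L[:,1])<.2); C=L[m]
for y in np.arange(-.1,.14,.01):
    k=(np.abs(C[:,1]-y)<.005)
    if k.sum(): print(round(y,3),k.sum(),'x',np.percentile(C[k,0],[2,98]).round(3),'z',np.median(C[k,2]).round(4))
# mat
g=a.astype(int).sum(2)<90
M=(g&(np.abs(P[...,2])<.02)); M[:, :300]=0; M[:,440:]=0; M[:135]=0;M[255:]=0
r=P[M]; print('mat',np.percentile(r,[1,99],axis=0))
red=(a[...,0].astype(int)-a[...,1]>60); red[:,:405]=0;red[:,440:]=0; print('cap',P[red&(d>0)].mean(0))
o,Mx=tool(); print(Mx.round(3))
E
```

```text
cover-ish ranges
-0.09 82 x [-0.018  0.097] z 0.0914
-0.08 87 x [-0.02  0.1 ] z 0.091
-0.07 23 x [-0.021  0.1  ] z 0.09
-0.06 23 x [-0.021  0.1  ] z 0.09
-0.05 22 x [-0.02   0.099] z 0.0892
-0.04 103 x [-0.02   0.099] z 0.0883
-0.03 147 x [-0.019  0.099] z 0.0878
-0.02 155 x [-0.018  0.098] z 0.0869
-0.01 146 x [-0.019  0.098] z 0.0861
-0.0 154 x [-0.019  0.098] z 0.0856
0.01 154 x [-0.019  0.097] z 0.0851
0.02 150 x [-0.019  0.099] z 0.0846
0.03 154 x [-0.018  0.097] z 0.0837
0.04 150 x [-0.019  0.099] z 0.0836
0.05 148 x [-0.02   0.098] z 0.0832
0.06 150 x [-0.018  0.098] z 0.0822
0.07 154 x [-0.019  0.099] z 0.0819
0.08 133 x [-0.034  0.104] z 0.0811
0.09 171 x [-0.035  0.105] z 0.0821
0.1 4 x [-0.028  0.108] z 0.0826
mat [[ 0.41765883 -0.3694415  -0.00103413]
 [ 0.70237445 -0.04542958  0.01249439]]
cap [ 0.54891955 -0.34961951  0.01590962]
[[-0.001 -0.896 -0.445]
 [ 0.001 -0.445  0.896]
 [-1.     0.     0.001]]
```

Run:
```python
from h import *
p=b2w([.039,-.085,.2]); print(p); to(p,RB[:,1])
```

```text
[0.60733145 0.13358559 0.2       ]
shift cm [ -0.3 -60.3  52.4] spin (np.float64(0.262), np.float64(-2.88)) j6 -16.5 t 0.1
```

Call:
move_arm(commands=[[[0,-3.4,2.9,0],[0,-3.4,2.9,0],[0,-3.4,2.9,0],[0,-3.4,2.9,0],[0,-3.4,2.9,0],[0,-3.4,2.9,0],[0,-3.4,2.9,0],[0,-3.4,2.9,0]]], jaw=3)

```text
clock: 0.9
tool_pos: [0.4408, -0.274, 0.1974]
orientation: [-2.6, 90.0, 113.8]
force: [1.1, -0.2, -0.1]
opening: 0.0321
```

Call:
move_arm(commands=[[[0,-3.4,2.9,0],[0,-3.4,2.9,0],[0,-3.4,2.9,0],[0,-3.4,2.9,0],[0,-3.4,2.9,0],[0,-3.4,2.9,0],[0,-3.4,2.9,0.13],[0,-3.4,2.9,0.13]]])

```text
clock: 1.7
tool_pos: [0.5862, 0.0523, 0.1975]
orientation: [43.7, 90.0, 144.9]
force: [1.0, -0.5, 0.3]
opening: 0.0301
```

Run:
```python
from h import *
to(b2w([.039,-.085,.2]),RB[:,1])
a,d=snapshot('wrist'); cv2.imwrite('pics/w1.png',cv2.cvtColor(a,cv2.COLOR_RGB2BGR))
```

```text
shift cm [-0.3 -3.7  7.6] spin (np.float64(-0.003), np.float64(3.139)) j6 -102.9 t 1.7
```

View pics/w1.png

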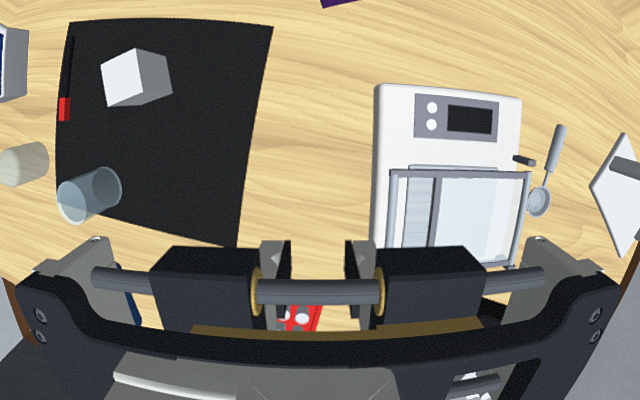

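The wrist view shows the balance at (450,170) with the bar still to the left of the fingers' path, and the marker along the mat's edge at (65,80). I'll close the remaining offset and check from above.

Call:
move_arm(commands=[[[0,-1.9,3.8,0],[0,-1.8,3.8,0],[0.3,0,0,0],[0,0,0,0]]])

```text
clock: 2.15
tool_pos: [0.6067, 0.1329, 0.1932]
orientation: [99.6, 89.9, -158.8]
force: [-0.9, -0.7, 0.0]
opening: 0.03
```

Run:
```python
from h import *
to(b2w([.039,-.085,.2]),RB[:,1]); o,M=tool()
c=calibration('wrist'); T=c['tool_from_camera'];K=c['mtx']
def px(p):
    q=T[:3,:3].T@(M.T@(np.array(p)-o['tool_pos'])-T[:3,3]); q=np.array([q[0],-q[1],-q[2]]); th=np.arctan2(np.hypot(q[0],q[1]),q[2]); r=th*K[0,0]/np.hypot(q[0],q[1]); return q[0]*r+K[0,2],q[1]*r+K[1,2]
a,d=snapshot('wrist'); b=cv2.cvtColor(a,cv2.COLOR_RGB2BGR)
for q in ([-.014,-.085,.087],[.039,-.085,.087],[.092,-.085,.087],[.039,-.035,.084],[-.022,.09,.08]):
    u,v=px(b2w(q)); print(u,v); cv2.circle(b,(int(u),int(v)),2,(0,0,255),-1)
cv2.imwrite('pics/w2.png',cv2.resize(b[100:400,150:550],None,fx=2,fy=2))
```

```text
shift cm [-0.7 -0.1  0.1] spin (np.float64(0.004), np.float64(-3.138)) j6 -108.7 t 2.15
318.2951221237363 137.9752323566282
318.093626172631 191.92175120697618
317.89760700902616 241.22306620862636
368.01125394904443 191.3764720641043
482.3854131393784 136.59936226159337
```

View pics/w2.png

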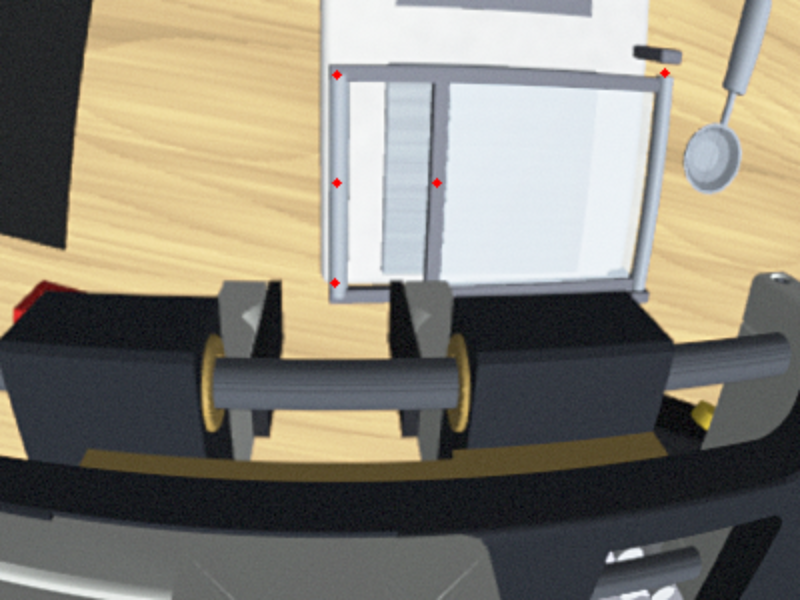

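The projected points land on the bar, crop (337,180), and on the frame, and the bar is round. Now I'll descend and grip it.

Call:
move_arm(commands=[[[4,-0.1,0.1,0],[4,0,0,0],[3,0,0,0],[1.2,0,0,0],[0,0,0,0]]])

```text
clock: 2.7
tool_pos: [0.6072, 0.1319, 0.0713]
orientation: [108.8, 89.8, -149.8]
force: [0.4, -0.3, 0.2]
opening: 0.0299
```

Call:
move_arm(commands=[[[0,0,0,0],[0,0,0,0],[0,0,0,0],[0,0,0,0]]], jaw=0.5)

```text
clock: 3.1
tool_pos: [0.6086, 0.1336, 0.0736]
orientation: [-74.3, 89.9, 27.2]
force: [-0.4, -0.0, 0.4]
opening: 0.0066
```

Run:
```python
from h import *
o,M=tool(); L=RB.T@(o['tool_pos']-BO); print(L, (RB.T@M).round(3), o['opening'],o['force'])
# arc rows, grip at bar height
y0,z0=-.085,.087; t0=np.arcsin((z0-.078)/.175); yh=y0+.175*np.cos(t0)
ts=np.linspace(t0,1.575,25); y=yh-.175*np.cos(ts); z=.175*np.sin(ts)
for a,b in zip(np.diff(z)*100,np.diff(y)*100): print([round(-a,2),0,round(b,2),0],end=',')
```

```text
[ 0.04028302 -0.08525734  0.07361518] [[ 0.002 -1.    -0.002]
 [ 0.    -0.002  1.   ]
 [-1.    -0.002  0.   ]] 0.006649710622300813 [-0.40277759 -0.03902334  0.42488414]
[np.float64(-1.11), 0, np.float64(0.09), 0],[np.float64(-1.1), 0, np.float64(0.16), 0],[np.float64(-1.09), 0, np.float64(0.23), 0],[np.float64(-1.07), 0, np.float64(0.3), 0],[np.float64(-1.05), 0, np.float64(0.37), 0],[np.float64(-1.02), 0, np.float64(0.43), 0],[np.float64(-0.99), 0, np.float64(0.5), 0],[np.float64(-0.96), 0, np.float64(0.56), 0],[np.float64(-0.92), 0, np.float64(0.62), 0],[np.float64(-0.88), 0, np.float64(0.68), 0],[np.float64(-0.84), 0, np.float64(0.73), 0],[np.float64(-0.79), 0, np.float64(0.78), 0],[np.float64(-0.74), 0, np.float64(0.83), 0],[np.float64(-0.68), 0, np.float64(0.88), 0],[np.float64(-0.63), 0, np.float64(0.92), 0],[np.float64(-0.57), 0, np.float64(0.96), 0],[np.float64(-0.5), 0, np.float64(0.99), 0],[np.float64(-0.44), 0, np.float64(1.02), 0],[np.float64(-0.38), 0, np.float64(1.05), 0],[np.float64(-0.31), 0, np.float64(1.07), 0],[np.float64(-0.24), 0, np.float64(1.08), 0],[np.float64(-0.17), 0, np.float64(1.1), 0],[np.float64(-0.1), 0, np.float64(1.11), 0],[np.float64(-0.03), 0, np.float64(1.11), 0],
```

Call:
move_arm(commands=[[[0,0,0,0],[0,0,0,0],[0,0,0,0]]], jaw=0)

```text
clock: 3.4
tool_pos: [0.6081, 0.1334, 0.0725]
orientation: [-16.3, 90.0, 85.3]
force: [0.1, 0.4, 1.1]
opening: 0.0004
```

The jaws closed on nothing, so I'll look.

Run:
```python
from h import *
a,d=snapshot('wrist'); b=cv2.cvtColor(a,cv2.COLOR_RGB2BGR)
cv2.imwrite('pics/w3.png',cv2.resize(b[60:360,150:550],None,fx=2,fy=2))
s,e=snapshot('top'); P=cloud('top',e); Q=P[140:255,175:280].reshape(-1,3); C=(Q-BO)@RB
C=C[(C[:,2]>.066)&(C[:,2]<.3)&(C[:,0]<0)&(C[:,0]>-.03)]
for y in np.arange(-.1,.1,.02):
    k=(np.abs(C[:,1]-y)<.01); print(round(y,3),k.sum(),np.median(C[k,2]) if k.sum() else 0)
```

```text
-0.1 5 0.29644694309022984
-0.08 40 0.09099478312243416
-0.06 24 0.09029237635410749
-0.04 39 0.08896258920713708
-0.02 53 0.08696904169595966
0.0 61 0.08615586435487944
0.02 54 0.08491572005631999
0.04 53 0.08305327693073684
0.06 54 0.08323192978553497
0.08 54 0.08204959369237698
```

View pics/w3.png

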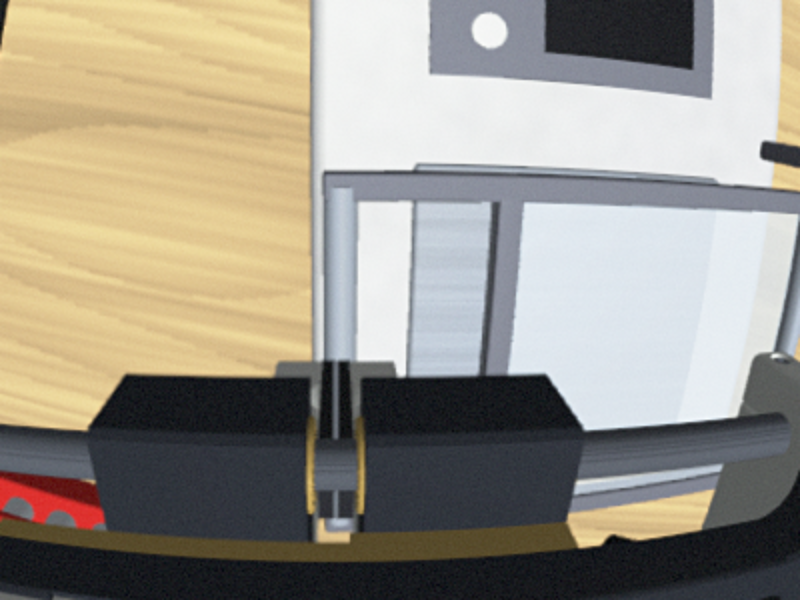

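Run:
```python
from h import *
o,M=tool(); c=calibration('wrist'); T=c['tool_from_camera'];K=c['mtx']
a,d=snapshot('wrist')
v,u=np.mgrid[:400,:640].astype(float); x=(u-K[0,2]);y=(v-K[1,2]); r=np.hypot(x,y); th=r/K[0,0]
s=np.tan(th)/np.maximum(r,1e-6)
q=np.stack([x*s*d,-y*s*d,-d],-1)
t=q@T[:3,:3].T+T[:3,3]; w=t@M.T+o['tool_pos']
for n,(cx,cy) in {'bar':(341,250),'bar2':(341,345),'finL':(297,370),'finR':(380,370),'mid':(337,368),'mid2':(337,420),'padL':(318,400),'padR':(352,400),'blkL':(250,385)}.items():
    i,j=60+cy//2,150+cx//2; print(n,i,j,d[i,j].round(3),'tool',(t[i,j]*100).round(2),'bal',(RB.T@(w[i,j]-BO)).round(3))
```

```text
bar 185 320 0.173 tool [-1.93  3.76  0.14] bal [ 0.002 -0.084  0.092]
bar2 232 320 0.18 tool [-2.08  0.98  0.14] bal [ 0.03  -0.084  0.093]
finL 245 298 0.162 tool [-3.98  1.04 -1.03] bal [ 0.029 -0.096  0.112]
finR 245 340 0.162 tool [-3.94  1.01  1.18] bal [ 0.03  -0.074  0.112]
mid 244 318 0.183 tool [-1.97  0.16  0.03] bal [ 0.038 -0.085  0.092]
mid2 270 318 0.14 tool [-6.32  0.86  0.02] bal [ 0.031 -0.085  0.136]
padL 260 309 0.15 tool [-5.23  0.81 -0.42] bal [ 0.032 -0.09   0.125]
padR 260 326 0.155 tool [-4.77  0.56  0.43] bal [ 0.034 -0.081  0.12 ]
blkL 252 275 0.093 tool [-10.33   3.78  -1.3 ] bal [ 0.002 -0.098  0.176]
```

The wrist depth shows the bar sitting between the pads (tool z ±4 mm), so it does seem to be held despite the opening reading. I'll test with a small lift.

Call:
move_arm(commands=[[[-0.5,0,0,0],[-0.6,0,0.1,0],[-0.6,0,0.1,0],[-0.5,0,0.1,0]]])

```text
clock: 3.95
tool_pos: [0.6078, 0.1365, 0.0954]
orientation: [-77.4, 90.0, 24.1]
force: [-0.4, 1.0, 0.3]
opening: 0.0006
```

Run:
```python
from h import *
s,e=snapshot('top'); P=cloud('top',e); Q=P[140:255,175:280].reshape(-1,3); C=(Q-BO)@RB
C=C[(C[:,2]>.066)&(C[:,2]<.3)&(C[:,0]<0)&(C[:,0]>-.03)]
for y in (-.08,-.06,-.04,0,.04,.08):
    k=(np.abs(C[:,1]-y)<.01); print(round(y,3),k.sum(),np.median(C[k,2]) if k.sum() else 0)
o,M=tool(); print(RB.T@(o['tool_pos']-BO),o['force'],o['opening'])
```

```text
-0.08 39 0.09093112584354658
-0.06 22 0.08977211653176877
-0.04 41 0.08882676423642268
0 55 0.08614055561909796
0.04 54 0.08400411802230202
0.08 54 0.08204782575407589
[ 0.04053497 -0.08203728  0.09624654] [-0.41643309 -0.43857901  0.76444314] 0.0005765026066400062
```

```bash
cat >> h.py <<'E'
def wcloud():
    o,M=tool(); c=calibration('wrist'); T=c['tool_from_camera'];K=c['mtx']; a,d=snapshot('wrist')
    v,u=np.mgrid[:400,:640].astype(float); x=(u-K[0,2]);y=(v-K[1,2]); r=np.hypot(x,y)
    s=np.tan(r/K[0,0])/np.maximum(r,1e-6); q=np.stack([x*s*d,-y*s*d,-d],-1)
    t=q@T[:3,:3].T+T[:3,3]; return a,t,t@M.T+o['tool_pos']
E
python3 - <<'E'
from h import *
a,t,w=wcloud(); t=t*100
for i in range(225,275,4):
    print(i,[(j,*t[i,j].round(1).tolist()) for j in range(296,342,5)])
b=cv2.cvtColor(a,cv2.COLOR_RGB2BGR); cv2.imwrite('pics/w4.png',cv2.resize(b[190:290,240:400],None,fx=5,fy=5,interpolation=cv2.INTER_CUBIC))
E
```

```text
225 [(296, 9.6, -3.2, -2.1), (301, 9.6, -3.2, -1.6), (306, 4.7, -1.3, -0.9), (311, 0.5, 0.4, -0.4), (316, 0.4, 0.4, -0.1), (321, 0.6, 0.3, 0.2), (326, 4.7, -1.2, 0.7), (331, 4.6, -1.2, 1.1), (336, 4.5, -1.2, 1.5), (341, 4.6, -1.2, 1.9)]
229 [(296, 9.7, -3.7, -2.1), (301, 9.7, -3.7, -1.6), (306, 4.7, -1.6, -0.9), (311, 0.4, 0.2, -0.4), (316, 0.4, 0.2, -0.1), (321, 0.6, 0.1, 0.2), (326, 4.6, -1.6, 0.7), (331, 4.6, -1.6, 1.1), (336, 4.6, -1.6, 1.5), (341, 4.6, -1.6, 1.9)]
233 [(296, 9.6, -4.0, -2.1), (301, 9.7, -4.1, -1.6), (306, 4.8, -2.0, -0.9), (311, 0.4, -0.1, -0.4), (316, 0.4, -0.2, -0.1), (321, 0.6, -0.2, 0.2), (326, 4.6, -1.9, 0.7), (331, 4.6, -1.9, 1.1), (336, 4.6, -1.9, 1.5), (341, 4.7, -2.0, 1.9)]
237 [(296, 9.7, -4.5, -2.2), (301, 9.5, -4.4, -1.6), (306, 4.8, -2.4, -1.0), (311, 0.5, -0.5, -0.4), (316, 0.4, -0.4, -0.1), (321, 0.6, -0.5, 0.2), (326, 4.5, -2.2, 0.7), (331, 4.5, -2.2, 1.1), (336, 4.6, -2.3, 1.5), (341, 4.7, -2.3, 1.9)]
241 [(296, -3.4, 1.0, -1.2), (301, -3.3, 1.0, -0.9), (306, -3.5, 1.0, -0.6), (311, -3.1, 0.9, -0.4), (316, -3.0, 0.8, -0.1), (321, -3.1, 0.9, 0.2)
[... 1352 characters left out ...]
1.3, 3.9, -0.5), (306, -6.2, 1.0, -0.5), (311, -6.0, 0.9, -0.3), (316, -5.9, 0.9, -0.1), (321, -5.9, 0.9, 0.2), (326, -6.2, 1.0, 0.4), (331, -11.0, 3.7, 0.4), (336, -11.2, 3.8, 0.5), (341, -18.7, 8.0, -0.0)]
269 [(296, -11.4, 3.8, -0.6), (301, -11.3, 3.8, -0.5), (306, -10.8, 3.4, -0.3), (311, -6.2, 0.8, -0.3), (316, -6.4, 0.9, -0.1), (321, -6.2, 0.8, 0.2), (326, -6.5, 1.0, 0.4), (331, -11.0, 3.6, 0.4), (336, -11.4, 3.8, 0.5), (341, -18.7, 8.0, -0.0)]
273 [(296, -11.6, 3.8, -0.6), (301, -11.5, 3.7, -0.5), (306, -11.0, 3.4, -0.3), (311, -6.6, 0.9, -0.3), (316, -6.5, 0.8, -0.1), (321, -6.6, 0.8, 0.2), (326, -6.9, 1.1, 0.4), (331, -11.0, 3.5, 0.4), (336, -11.6, 3.8, 0.5), (341, -11.6, 3.8, 0.6)]
```

View pics/w4.png

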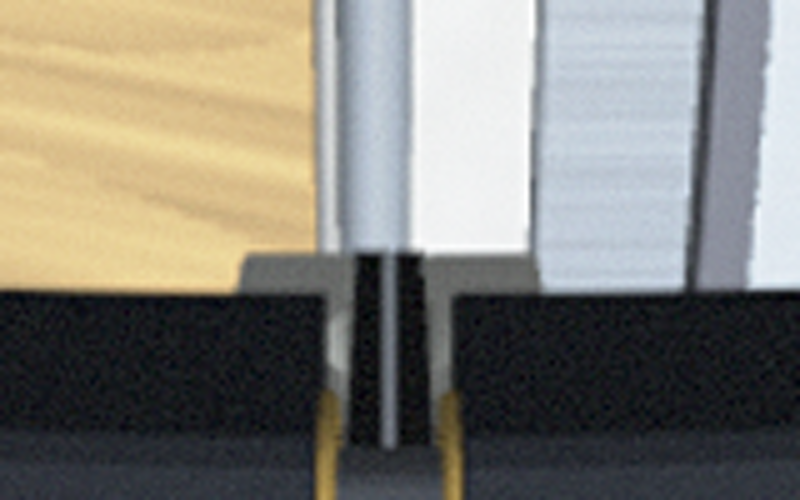

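The wrist depth shows the visible fingers ending about 28 mm short of the reported TCP, so the pads closed just above the bar. I'll check what ctrl says.

Run:
```python
from h import *
print(ctrl.grip_point_offset,[x for x in dir(ctrl) if x[0]!='_'])
```

```text
0.0188 ['PlanningError', 'grip_point_offset']
```

Call:
move_arm(commands=[[[0,0,-0.3,0],[0,0,0,0],[0,0,0,0],[0,0,0,0]]], jaw=3)

```text
clock: 4.45
tool_pos: [0.608, 0.1332, 0.0942]
orientation: [102.9, 90.0, -155.6]
force: [-0.3, -0.2, 0.1]
opening: 0.0262
```

Call:
move_arm(commands=[[[2,0,0,0],[1,0,0,0],[0.3,0,0,0],[0.3,0,0,0],[0,0,0,0]]])

```text
clock: 4.95
tool_pos: [0.6082, 0.1333, 0.0584]
orientation: [129.0, 90.0, -129.5]
force: [0.3, 0.0, 0.2]
opening: 0.03
```

Call:
move_arm(commands=[[[0.3,0,0,0],[0.3,0,0,0],[0.2,0,0,0],[0,0,0,0]]])

```text
clock: 5.35
tool_pos: [0.6079, 0.1332, 0.0502]
orientation: [97.3, 90.0, -161.2]
force: [0.6, -0.1, -0.5]
opening: 0.03
```

Call:
move_arm(commands=[[[0.1,0,0,0],[0,0,0,0]]])

```text
clock: 5.55
tool_pos: [0.6081, 0.1333, 0.0494]
orientation: [137.7, 90.0, -120.7]
force: [0.2, 0.3, 0.8]
opening: 0.0302
```

Call:
move_arm(commands=[[[0.1,0,0,0],[0,0,0,0]]])

```text
clock: 5.75
tool_pos: [0.6081, 0.1333, 0.0484]
orientation: [89.6, 90.0, -168.8]
force: [-0.1, -0.3, 0.2]
opening: 0.0303
```

Call:
move_arm(commands=[[[0.1,0,0,0],[0,0,0,0]]])

```text
clock: 5.95
tool_pos: [0.608, 0.1333, 0.0473]
orientation: [104.7, 90.0, -153.8]
force: [0.8, 0.7, 0.6]
opening: 0.0299
```

There is no contact even below the casing's height, so the physical fingertips are indeed about 28 mm behind the reported TCP. I'll use 28 mm from here on.

Call:
move_arm(commands=[[[0.3,0,0,0],[0,0,0,0],[0,0,0,0],[0,0,0,0],[0,0,0,0],[0,0,0,0]]], jaw=0)

```text
clock: 6.55
tool_pos: [0.6078, 0.1346, 0.0442]
orientation: [-4.7, 89.9, 96.8]
force: [-2.4, 5.0, -0.3]
opening: 0.0088
```

Gripped. Now the arc.

Call:
move_arm(commands=[[[-1.1,0,0.1,0],[-1.1,0,0.16,0],[-1.1,0,0.23,0],[-1.07,0,0.3,0],[-1.05,0,0.37,0],[-1.02,0,0.43,0],[-1,0,0.5,0],[-0.96,0,0.56,0]]])

```text
clock: 7.35
tool_pos: [0.6026, 0.1601, 0.1285]
orientation: [20.4, 90.0, 121.9]
force: [1.9, 5.3, -7.6]
opening: 0.0087
```

Run:
```python
from h import *
o,M=tool(); print(RB.T@(o['tool_pos']-BO),o['force'],o['opening'])
a,t,w=wcloud(); w=(w-BO)@RB
for i in (170,185,200,215,230): 
    j=np.arange(290,350); k=np.argmin(np.abs(t[i,j,2])); print(t[i,j[k]].round(4), w[i,j[k]].round(3))
```

```text
[ 0.0396108  -0.05806188  0.12847604] [ 1.88081728  5.27458211 -7.62513273] 0.008682992077103078
[-0.0458  0.0515  0.0002] [-0.012 -0.058  0.174]
[-0.048   0.0448  0.0002] [-0.005 -0.058  0.176]
[-0.0476  0.0374  0.0002] [ 0.002 -0.058  0.176]
[-0.0474  0.0298  0.0002] [ 0.01  -0.058  0.176]
[-0.0466  0.0217  0.0002] [ 0.018 -0.058  0.175]
```

The bar is rising with the gripper (bar top at 0.176) and the forces are low, so I'll continue.

Call:
move_arm(commands=[[[-0.92,0,0.62,0],[-0.88,0,0.68,0],[-0.84,0,0.73,0],[-0.79,0,0.78,0],[-0.74,0,0.83,0],[-0.68,0,0.88,0],[-0.63,0,0.92,0],[-0.57,0,0.96,0]]])

```text
clock: 8.2
tool_pos: [0.5903, 0.2215, 0.1907]
orientation: [-155.6, 89.9, -54.1]
force: [1.5, -5.2, 3.9]
opening: 0.009
```

Call:
move_arm(commands=[[[-0.5,0,1.0,0],[-0.44,0,1.02,0],[-0.38,0,1.05,0],[-0.31,0,1.07,0],[-0.24,0,1.08,0],[-0.17,0,1.1,0],[-0.1,0,1.1,0],[-0.03,0,1.1,0]]])

```text
clock: 9.0
tool_pos: [0.5732, 0.3065, 0.2116]
orientation: [-75.5, 89.9, 26.0]
force: [1.1, -1.5, 5.2]
opening: 0.0091
```

Run:
```python
from h import *
o,M=tool(); print(RB.T@(o['tool_pos']-BO),o['force'],o['opening'])
a,t,w=wcloud(); w=(w-BO)@RB
for i in (185,200,215,230): 
    j=np.arange(290,350); k=np.argmin(np.abs(t[i,j,2])); print(t[i,j[k]].round(4), w[i,j[k]].round(3))
```

```text
[0.03976553 0.09125077 0.21158486] [ 1.13383191 -1.4946389   5.18880204] 0.009076764819072177
[-0.0477  0.0448  0.0002] [-0.005  0.091  0.259]
[-0.0479  0.0375  0.0002] [0.002 0.091 0.259]
[-0.0471  0.0297  0.0002] [0.01  0.091 0.259]
[-0.0467  0.0218  0.0002] [0.018 0.091 0.258]
```

Upright. I'll release and go straight up.

Call:
move_arm(commands=[[[0,0,0,0],[0,0,0,0],[0,0,0,0],[0,0,0,0],[-1,0,0,0],[-3,0,0,0],[-4,0,0,0]]], jaw=3)

```text
clock: 9.75
tool_pos: [0.5723, 0.3048, 0.2903]
orientation: [116.2, 89.8, -142.3]
force: [0.4, 1.0, 0.0]
opening: 0.0302
```

Call:
move_arm(commands=[[[0,0,-4.5,0],[0,0,-4.5,0],[0,0,-4.5,0],[0,0,-4.5,0],[0,0,-4.5,0],[0,0,-4.5,0],[0,0,0,0]]], jaw=8.5)

```text
clock: 10.45
tool_pos: [0.6274, 0.0361, 0.2915]
orientation: [-150.9, 90.0, -49.7]
force: [0.7, 0.5, 0.7]
opening: 0.0798
```

Run:
```python
from h import *
s,e=snapshot('top'); P=cloud('top',e); Q=P[120:270,165:290]; C=(Q-BO)@RB; I=s[120:270,165:290]
F=C.reshape(-1,3)
m=(F[:,2]>.1)&(F[:,2]<.3)&(np.abs(F[:,0]-.04)<.07)&(F[:,1]>0)
for z in (.12,.15,.18,.21,.24,.255): 
    k=m&(np.abs(F[:,2]-z)<.012); print(z,k.sum(),np.percentile(F[k,1],[5,50,95]).round(3) if k.sum() else '')
k=(F[:,2]>.0535)&(F[:,2]<.062)&(np.abs(F[:,0])<.11)&(F[:,1]<.08); print('pan',k.sum(),np.percentile(F[k],[3,97],axis=0).round(3))
b=cv2.cvtColor(s,cv2.COLOR_RGB2BGR); cv2.imwrite('pics/t2.png',cv2.resize(b[130:290,170:450],None,fx=2.8,fy=2.8,interpolation=cv2.INTER_CUBIC))
o,M=tool(); print(o['tool_pos'],o['joint_pos'].round(1)); print(M.round(3))
```

```text
0.12 143 [0.087 0.088 0.089]
0.15 145 [0.087 0.088 0.09 ]
0.18 144 [0.087 0.089 0.09 ]
0.21 163 [0.087 0.09  0.095]
0.24 18 [0.087 0.088 0.089]
0.255 148 [0.087 0.09  0.095]
pan 1449 [[-0.086 -0.058  0.054]
 [ 0.092  0.058  0.059]]
[0.62722706 0.03805081 0.29138959] [  21.3   13.7    3.1    0.   -79.4 -100. ]
[[ 0.001 -0.981 -0.195]
 [-0.    -0.195  0.981]
 [-1.    -0.    -0.   ]]
```

View pics/t2.png

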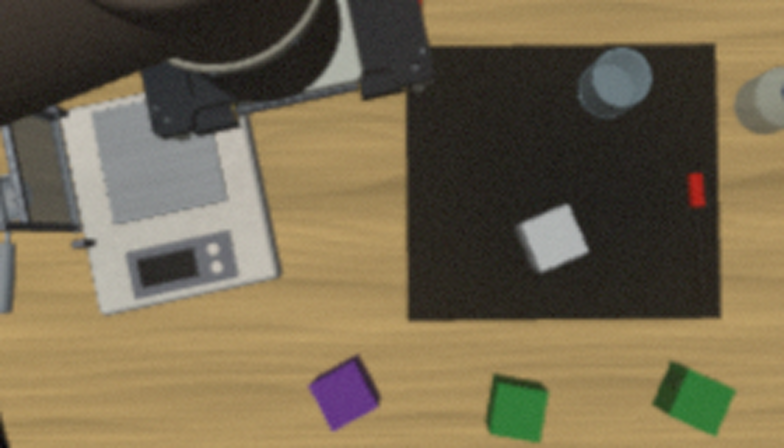

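The cover stands upright: its side face is at y=0.088 from z=0.12 to 0.25. The pan is visible at crop (160,160). Now the jar: I'll topple it along p = 22.6° into free mat space (the beaker and marker are clear), with the fingers closed.

Run:
```python
from h import *
p=np.array([.923,.384,0]); j=np.array([.500,-.188,0])
to(j-.06*p+[0,0,.2],p)
```

```text
shift cm [  9.1  22.8 -20.9] spin (np.float64(1.373), np.float64(-1.768)) j6 -100.0 t 10.5
```

Call:
move_arm(commands=[[[0,3.26,-2.99,0],[0,3.26,-2.99,0],[0,3.26,-2.99,0],[0,3.26,-2.99,0],[0,3.26,-2.99,0],[0,3.26,-2.99,0],[0,3.24,-2.96,0],[0,0,0,-0.14]]], jaw=0)

```text
clock: 11.3
tool_pos: [0.4428, -0.2115, 0.2919]
orientation: [-125.4, 89.9, -16.0]
force: [0.6, 0.6, -0.2]
opening: 0.0264
```

Call:
move_arm(commands=[[[1,0,0,-0.148],[1,0,0,-0.148],[1,0,0,-0.148],[1,0,0,-0.148],[1,0,0,-0.148],[1,0,0,-0.148],[1,0,0,-0.148],[1,0,0,-0.148]]])

```text
clock: 12.1
tool_pos: [0.4457, -0.2086, 0.2109]
orientation: [-172.7, 89.9, 5.0]
force: [-0.2, 0.1, -0.3]
opening: 0.0005
```

Call:
move_arm(commands=[[[1,0,0,-0.148],[0,0,0,-0.148],[0,0,0,-0.148],[0,0,0,0],[0,0,0,0]]])

```text
clock: 12.6
tool_pos: [0.4456, -0.2089, 0.2011]
orientation: [160.1, 90.0, 2.7]
force: [0.7, 0.1, 0.2]
opening: 0.0003
```

Run:
```python
from h import *
p=np.array([.923,.384,0]); j=np.array([.500,-.188,0])
to(j-.06*p+[0,0,.04],p); o,M=tool(); print(o['tool_pos'],M.round(3))
s,e=snapshot('top'); P=cloud('top',e); Q=P[130:250,170:285]; F=((Q-BO)@RB).reshape(-1,3); I=Q
L=Q[70:,150-170 if 0 else 0:]
k=(F[:,2]>.0535)&(F[:,2]<.062)&(np.abs(F[:,0])<.105)&(np.abs(F[:,1])<.07)
h=F[k]; print('pan x hist',np.histogram(h[:,0],bins=np.arange(-.11,.121,.01)))
# by colour: grey pan vs white casing
g=s[130:250,170:285].astype(int).sum(2).reshape(-1); mm=(np.abs(F[:,2]-.053)<.01)&(np.abs(F[:,1])<.04)
for x in np.arange(-.1,.11,.01):
    q=mm&(np.abs(F[:,0]-x)<.005); print(round(x,2),int(np.median(g[q])) if q.sum() else None,F[q,2].mean().round(4) if q.sum() else None,end='; ')
# jar again
Q=P[195:235,345:390].reshape(-1,3); m=(Q[:,2]>.06)&(Q[:,2]<.1); print(cv2.minAreaRect((Q[m,:2]*1000).astype(np.float32)),m.sum())
```

```text
shift cm [16.1  0.2  0.2] spin (np.float64(3.142), np.float64(-0.0)) j6 24.8 t 12.6
[ 0.44556626 -0.20888834  0.20109542] [[ 0.001  0.384 -0.923]
 [ 0.    -0.923 -0.384]
 [-1.     0.    -0.001]]
pan x hist (array([  2,  24,  28,  34,  37,  27,   4,   6,   7, 124, 133, 131, 129,
       131, 133, 130, 129, 130, 130, 128, 125,   5,   0]), array([-1.10000000e-01, -1.00000000e-01, -9.00000000e-02, -8.00000000e-02,
       -7.00000000e-02, -6.00000000e-02, -5.00000000e-02, -4.00000000e-02,
       -3.00000000e-02, -2.00000000e-02, -1.00000000e-02, -5.55111512e-17,
        1.00000000e-02,  2.00000000e-02,  3.00000000e-02,  4.00000000e-02,
        5.00000000e-02,  6.00000000e-02,  7.00000000e-02,  8.00000000e-02,
        9.00000000e-02,  1.00000000e-01,  1.10000000e-01,  1.20000000e-01]))
-0.1 371 0.0511; -0.09 185 0.0527; -0.08 109 0.0527; -0.07 107 0.0534; -0.06 241 0.0525; -0.05 410 0.0511; -0.04 486 0.0499; -0.03 484 0.0497; -0.02 385 0.053; -0.01 377 0.056; -0.0 378 0.0559; 0.01 377 0.0559; 0.02 378 0.0561; 0.03 383 0.0559; 0.04 385 0.056; 0.05 380 0.0561; 0.06 382 0.0559; 0.07 383 0.0561; 0.08 386 0.0561; 0.09 389 0.0558; 0.1 438 0.0535; ((499.69293212890625, -166.19338989257812), (34.301597595214844, 14.163549423217773), 44.59056854248047) 41
```

Pan centre in balance axes: (0.040, 0.000). Now I'll descend behind the jar and push it over gently.

Call:
move_arm(commands=[[[4.5,0.2,0,0],[4.5,0,0,0],[4,0,0,0],[2.5,0,0,0],[0.6,0,0,0],[0,0,0,0]]])

```text
clock: 13.25
tool_pos: [0.4458, -0.2112, 0.0394]
orientation: [-18.5, 89.9, -175.8]
force: [-0.1, 0.4, -0.2]
opening: 0.0006
```

Call:
move_arm(commands=[[[0,0,-0.8,0],[0,0,-0.8,0],[0,0,-0.4,0],[0,0,-0.4,0],[0,0,-0.4,0],[0,0,-0.4,0],[0,0,-0.4,0],[0,0,-0.4,0]]])

```text
clock: 14.05
tool_pos: [0.4832, -0.1956, 0.0397]
orientation: [126.8, 90.0, -30.4]
force: [-0.8, 0.1, 1.2]
opening: 0.0006
```

Run:
```python
from h import *
a,t,w=wcloud(); np.save('w.npy',w); o,M=tool(); print(o['tool_pos'],o['force'])
p=np.array([.923,.384,0]); q=np.array([-.384,.923,0]); D=w.reshape(-1,3)-[.5,-.188,0]
A=D@p; B=D@q
for n in np.arange(-.03,.16,.01):
    k=(np.abs(A-n)<.004)&(np.abs(B)<.035)&(D[:,2]<.12)
    if k.sum(): print(round(n,2),k.sum(),np.percentile(D[k,2],[5,50,95]).round(3))
cv2.imwrite('pics/w5.png',cv2.cvtColor(a,cv2.COLOR_RGB2BGR))
```

```text
[ 0.48385008 -0.1954707   0.03969792] [ 1.02560142 -0.37652484  1.01382173]
-0.03 830 [0.003 0.004 0.081]
-0.02 1453 [0.004 0.038 0.115]
-0.01 1140 [0.004 0.051 0.099]
0.0 1141 [0.004 0.07  0.086]
0.01 1016 [0.004 0.071 0.093]
0.02 970 [0.004 0.07  0.089]
0.03 907 [0.004 0.069 0.086]
0.04 823 [0.004 0.072 0.082]
0.05 822 [0.003 0.076 0.078]
0.06 275 [0.003 0.004 0.005]
0.07 309 [0.003 0.004 0.005]
0.08 337 [0.003 0.004 0.005]
0.09 608 [0.003 0.004 0.005]
0.1 658 [0.003 0.004 0.005]
0.11 620 [0.003 0.004 0.005]
0.12 603 [0.003 0.004 0.005]
0.13 572 [0.003 0.004 0.005]
0.14 546 [0.003 0.004 0.005]
0.15 503 [0.003 0.004 0.005]
```

The jar is tipping about its front edge (about 20° so far) without sliding. I'll continue.

Call:
move_arm(commands=[[[0,0,-0.3,0],[0,0,-0.3,0],[0,0,-0.3,0],[0,0,-0.3,0],[0,0,-0.3,0],[0,0,0,0],[0,0,0,0],[0,0,0,0]]])

```text
clock: 14.9
tool_pos: [0.4965, -0.1899, 0.0396]
orientation: [-31.7, 90.0, 171.1]
force: [-0.1, -0.4, 0.2]
opening: 0.0002
```

```bash
cat > prof.py <<'E'
from h import *
a,t,w=wcloud(); o,M=tool(); print(o['tool_pos'],o['force'],o['clock'])
p=np.array([.923,.384,0]); q=np.array([-.384,.923,0]); D=w.reshape(-1,3)-[.5,-.188,0]
A=D@p; B=D@q; print('tcp along p',(o['tool_pos']-[.5,-.188,0])@p)
for n in np.arange(-.03,.20,.01):
    k=(np.abs(A-n)<.004)&(np.abs(B)<.05)&(D[:,2]<.13)
    if k.sum(): print(round(n,2),np.percentile(D[k,2],[5,50,95]).round(3),end='; ')
k=(D[:,2]>.045)&(D[:,2]<.065)&(A>.02)&(A<.2)&(np.abs(B)<.06)
if k.sum()>20: print('\nA,B ranges z~.055',np.percentile(A[k],[2,98]),np.percentile(B[k],[2,98]),k.sum(), cv2.minAreaRect((np.c_[A[k],B[k]]*1000).astype(np.float32)))
cv2.imwrite('pics/wp.png',cv2.cvtColor(a,cv2.COLOR_RGB2BGR))
E
python3 prof.py
```

```text
[ 0.49650942 -0.18992626  0.0396436 ] [-0.12372027 -0.87184754 -0.41041649] 14.95
tcp along p -0.003961485906051212
-0.03 [0.003 0.004 0.005]; -0.02 [0.003 0.004 0.033]; -0.01 [0.003 0.004 0.107]; 0.0 [0.003 0.005 0.115]; 0.01 [0.003 0.004 0.079]; 0.02 [0.003 0.004 0.005]; 0.03 [0.004 0.01  0.057]; 0.04 [0.004 0.053 0.057]; 0.05 [0.004 0.052 0.057]; 0.06 [0.004 0.051 0.057]; 0.07 [0.004 0.055 0.057]; 0.08 [0.004 0.056 0.057]; 0.09 [0.004 0.056 0.057]; 0.1 [0.004 0.055 0.057]; 0.11 [0.003 0.004 0.005]; 0.12 [0.003 0.004 0.005]; 0.13 [0.003 0.004 0.005]; 0.14 [0.003 0.004 0.005]; 0.15 [0.003 0.004 0.005]; 0.16 [0.003 0.004 0.005]; 0.17 [0.003 0.004 0.005]; 0.18 [0.003 0.004 0.005]; 0.19 [0.003 0.004 0.005]; 
A,B ranges z~.055 [0.02738769 0.10119244] [-0.02640454  0.01992963] 6427 ((64.65673065185547, -1.6446266174316406), (77.14640808105469, 50.74797439575195), 0.013757869601249695)
```

The jar now lies with its mouth at A=26 mm and its closed bottom at 103 mm (p axis), top at z=0.056. Next I'll back off, open the jaws, and push on the upper mouth rim with the leading finger.

Call:
move_arm(commands=[[[-2,0,0,0],[0,0,2.6,0],[0,0,2.6,0],[0,0,0,0],[0,0,0,0],[0,0,0,0],[0,0,0,0]]], jaw=8.5)

```text
clock: 15.65
tool_pos: [0.4494, -0.2099, 0.0596]
orientation: [131.8, 90.0, -25.3]
force: [0.9, 0.0, -0.6]
opening: 0.0508
```

Call:
move_arm(commands=[[[2,0,0,0],[1.6,0,0,0],[0.6,0,0,0],[0,0,0,0],[0,0,-0.8,0],[0,0,-0.6,0],[0,0,-0.5,0],[0,0,0,0]]])

```text
clock: 16.45
tool_pos: [0.4675, -0.2024, 0.0181]
orientation: [150.0, 89.9, -7.1]
force: [0.2, -0.0, -0.9]
opening: 0.0854
```

```bash
python3 prof.py
```

```text
[ 0.46685969 -0.20246435  0.01793537] [-0.12184291 -0.69244579  0.19833161] 16.5
tcp along p -0.03614282212112323
-0.03 [0.003 0.004 0.129]; -0.02 [0.003 0.004 0.129]; -0.01 [0.003 0.004 0.129]; 0.0 [0.003 0.004 0.129]; 0.01 [0.004 0.087 0.129]; 0.02 [0.003 0.005 0.127]; 0.03 [0.004 0.033 0.126]; 0.04 [0.004 0.047 0.125]; 0.05 [0.003 0.055 0.127]; 0.06 [0.004 0.032 0.057]; 0.07 [0.003 0.03  0.057]; 0.08 [0.003 0.03  0.057]; 0.09 [0.003 0.029 0.057]; 0.1 [0.003 0.015 0.057]; 0.11 [0.003 0.004 0.005]; 0.12 [0.003 0.004 0.005]; 0.13 [0.003 0.004 0.005]; 0.14 [0.003 0.004 0.005]; 0.15 [0.003 0.004 0.005]; 0.16 [0.003 0.004 0.005]; 0.17 [0.003 0.004 0.005]; 0.18 [0.003 0.004 0.005]; 0.19 [0.003 0.004 0.005]; 
A,B ranges z~.055 [0.02630207 0.09979082] [-0.02653568 -0.00079054] 4007 ((61.69258499145508, -10.204383850097656), (33.63710403442383, 83.33157348632812), 89.70448303222656)
```

View pics/wp.png

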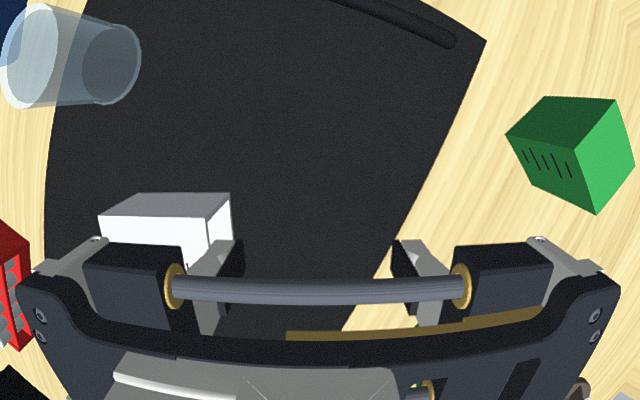

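Here the jar lies at (165,220) with its mouth to the right, next to the leading finger at (215,270); the beaker, marker and green block are clear. I'll lower the tip for more overlap, make contact, and follow the rim's arc upward.

Call:
move_arm(commands=[[[0,0,0.4,0],[1,0,0,0],[0.5,0,0,0],[0,0,-0.4,0],[0,0,-0.3,0],[-0.4,0,-0.35,0],[-0.45,0,-0.34,0],[-0.45,0,-0.34,0]]])

```text
clock: 17.3
tool_pos: [0.479, -0.1974, 0.0163]
orientation: [149.0, 90.0, -8.2]
force: [-0.5, -0.1, 0.2]
opening: 0.0851
```

```bash
python3 prof.py
```

```text
[ 0.48008249 -0.19736294  0.01706777] [ 0.59981202 -0.90639856  1.00292344] 17.35
tcp along p -0.021979234655892393
-0.03 [0.003 0.005 0.129]; -0.02 [0.003 0.005 0.129]; -0.01 [0.003 0.005 0.129]; 0.0 [0.003 0.005 0.129]; 0.01 [0.003 0.005 0.129]; 0.02 [0.003 0.064 0.129]; 0.03 [0.003 0.021 0.126]; 0.04 [0.004 0.061 0.127]; 0.05 [0.004 0.051 0.127]; 0.06 [0.004 0.06  0.127]; 0.07 [0.003 0.03  0.063]; 0.08 [0.003 0.026 0.061]; 0.09 [0.003 0.024 0.06 ]; 0.1 [0.003 0.024 0.058]; 0.11 [0.003 0.005 0.056]; 0.12 [0.003 0.004 0.005]; 0.13 [0.003 0.004 0.005]; 0.14 [0.003 0.004 0.005]; 0.15 [0.003 0.004 0.005]; 0.16 [0.003 0.004 0.005]; 0.17 [0.003 0.004 0.005]; 0.18 [0.003 0.004 0.005]; 0.19 [0.003 0.004 0.005]; 
A,B ranges z~.055 [0.02036113 0.10881223] [-0.02655091  0.00346607] 3438 ((64.61699676513672, -16.60208511352539), (32.0947151184082, 97.24751281738281), 77.9890365600586)
```

It's working: the mouth end is rising (about 9° tilt) without sliding. I'll continue along the arc.

Call:
move_arm(commands=[[[-0.38,0,-0.41,0],[-0.36,0,-0.41,0],[-0.36,0,-0.41,0],[-0.3,0,-0.46,0],[-0.28,0,-0.46,0],[-0.27,0,-0.46,0]]])

```text
clock: 17.95
tool_pos: [0.5031, -0.1872, 0.0354]
orientation: [160.8, 90.0, 3.6]
force: [-0.5, 0.2, -0.2]
opening: 0.0849
```

```bash
python3 prof.py
```

```text
[ 0.50412422 -0.18710277  0.03585507] [1.96960904 0.13438745 0.88570913] 18.0
tcp along p 0.004151188945362414
-0.03 [0.003 0.004 0.005]; -0.02 [0.003 0.004 0.005]; -0.01 [0.003 0.004 0.005]; 0.0 [0.003 0.004 0.005]; 0.01 [0.003 0.004 0.005]; 0.02 [0.003 0.004 0.005]; 0.03 [0.003 0.004 0.005]; 0.04 [0.003 0.005 0.047]; 0.05 [0.004 0.072 0.126]; 0.06 [0.003 0.066 0.104]; 0.07 [0.004 0.046 0.086]; 0.08 [0.004 0.039 0.08 ]; 0.09 [0.003 0.026 0.074]; 0.1 [0.003 0.034 0.068]; 0.11 [0.003 0.031 0.062]; 0.12 [0.003 0.034 0.056]; 0.13 [0.003 0.004 0.05 ]; 0.14 [0.003 0.004 0.005]; 0.15 [0.003 0.004 0.005]; 0.16 [0.003 0.004 0.005]; 0.17 [0.003 0.004 0.005]; 0.18 [0.003 0.004 0.005]; 0.19 [0.003 0.004 0.005]; 
A,B ranges z~.055 [0.03948115 0.12836867] [-0.02643609  0.02233881] 2411 ((84.40873718261719, -0.2764453887939453), (52.990360260009766, 92.59114074707031), 89.87752532958984)
```

Call:
move_arm(commands=[[[-0.2,0,-0.5,0],[-0.19,0,-0.5,0],[-0.18,0,-0.5,0],[-0.1,0,-0.52,0],[-0.1,0,-0.52,0],[-0.09,0,-0.52,0]]])

```text
clock: 18.6
tool_pos: [0.5312, -0.1753, 0.0438]
orientation: [-80.4, 90.0, 122.4]
force: [0.6, -1.4, -0.5]
opening: 0.085
```

```bash
python3 prof.py
```

```text
[ 0.53211193 -0.17518632  0.04396914] [ 1.49098682 -0.24461364 -0.35990683] 18.65
tcp along p 0.03455977001965521
-0.03 [0.003 0.004 0.005]; -0.02 [0.003 0.005 0.113]; -0.01 [0.003 0.076 0.124]; 0.0 [0.003 0.004 0.005]; 0.01 [0.003 0.004 0.005]; 0.02 [0.003 0.004 0.005]; 0.03 [0.003 0.004 0.005]; 0.04 [0.003 0.004 0.005]; 0.05 [0.003 0.004 0.005]; 0.06 [0.003 0.005 0.067]; 0.07 [0.003 0.052 0.074]; 0.08 [0.004 0.08  0.125]; 0.09 [0.004 0.07  0.113]; 0.1 [0.004 0.053 0.095]; 0.11 [0.004 0.028 0.083]; 0.12 [0.003 0.023 0.07 ]; 0.13 [0.003 0.005 0.058]; 0.14 [0.003 0.005 0.045]; 0.15 [0.003 0.004 0.005]; 0.16 [0.003 0.004 0.005]; 0.17 [0.003 0.004 0.005]; 0.18 [0.003 0.004 0.005]; 0.19 [0.003 0.004 0.005]; 
A,B ranges z~.055 [0.05709606 0.13443925] [-0.02653527  0.02230212] 2654 ((96.88729858398438, -2.0496387481689453), (49.65467834472656, 81.28815460205078), 89.69827270507812)
```

About 51°. I'll tip it over slowly; the finger inside the mouth will catch the rear wall.

Call:
move_arm(commands=[[[0,0,-0.3,0],[0,0,-0.3,0],[0,0,-0.3,0],[0,0,-0.3,0],[0,0,-0.3,0],[0,0,-0.3,0],[0,0,0,0],[0,0,0,0]]])

```text
clock: 19.45
tool_pos: [0.5474, -0.1685, 0.0437]
orientation: [-31.1, 90.0, 171.7]
force: [0.4, -0.4, -0.2]
opening: 0.0851
```

```bash
python3 prof.py
```

```text
[ 0.54727181 -0.16857252  0.04373103] [-0.3705849  -0.44703998 -0.37297643] 19.5
tcp along p 0.05109202950971646
-0.03 [0.003 0.004 0.005]; -0.02 [0.003 0.004 0.005]; -0.01 [0.003 0.004 0.109]; 0.0 [0.003 0.005 0.113]; 0.01 [0.003 0.005 0.119]; 0.02 [0.003 0.004 0.005]; 0.03 [0.003 0.004 0.005]; 0.04 [0.003 0.004 0.005]; 0.05 [0.003 0.004 0.005]; 0.06 [0.003 0.004 0.005]; 0.07 [0.003 0.004 0.005]; 0.08 [0.003 0.004 0.005]; 0.09 [0.003 0.005 0.08 ]; 0.1 [0.003 0.041 0.125]; 0.11 [0.004 0.065 0.113]; 0.12 [0.003 0.015 0.084]; 0.13 [0.003 0.018 0.086]; 0.14 [0.004 0.05  0.088]; 0.15 [0.003 0.016 0.035]; 0.16 [0.003 0.004 0.005]; 0.17 [0.003 0.004 0.005]; 0.18 [0.003 0.004 0.005]; 0.19 [0.003 0.004 0.005]; 
A,B ranges z~.055 [0.09247946 0.14471055] [-0.02659548  0.02162818] 1166 ((119.61332702636719, -1.8590354919433594), (56.02987289428711, 49.83687210083008), 0.12497053295373917)
```

Caught at about 80°. I'll move the finger forward to let it down.

Call:
move_arm(commands=[[[0,0,-0.3,0],[0,0,-0.3,0],[0,0,-0.3,0],[0,0,-0.3,0],[0,0,-0.3,0],[0,0,-0.3,0],[0,0,-0.3,0],[0,0,0,0]]])

```text
clock: 20.3
tool_pos: [0.567, -0.1603, 0.0437]
orientation: [10.1, 90.0, -147.1]
force: [-0.8, 0.1, 0.5]
opening: 0.0848
```

```bash
python3 prof.py
```

```text
[ 0.56672849 -0.1603519   0.0436201 ] [-0.31932044 -0.22876673 -0.00488182] 20.35
tcp along p 0.07220726680401394
-0.03 [0.003 0.004 0.005]; -0.02 [0.003 0.004 0.005]; -0.01 [0.003 0.004 0.005]; 0.0 [0.003 0.004 0.005]; 0.01 [0.003 0.004 0.006]; 0.02 [0.003 0.005 0.113]; 0.03 [0.003 0.073 0.125]; 0.04 [0.003 0.004 0.005]; 0.05 [0.003 0.004 0.005]; 0.06 [0.003 0.004 0.005]; 0.07 [0.003 0.004 0.005]; 0.08 [0.003 0.004 0.005]; 0.09 [0.003 0.004 0.005]; 0.1 [0.003 0.016 0.079]; 0.11 [0.003 0.041 0.081]; 0.12 [0.004 0.08  0.125]; 0.13 [0.004 0.053 0.113]; 0.14 [0.003 0.009 0.08 ]; 0.15 [0.004 0.055 0.08 ]; 0.16 [0.003 0.004 0.005]; 0.17 [0.003 0.004 0.005]; 0.18 [0.003 0.004 0.005]; 0.19 [0.003 0.004 0.005]; 
A,B ranges z~.055 [0.10275325 0.15224768] [-0.02661124  0.0223978 ] 1727 ((128.95082092285156, -0.2808837890625), (52.850379943847656, 53.33430480957031), 0.10260621458292007)
```

View pics/wp.png

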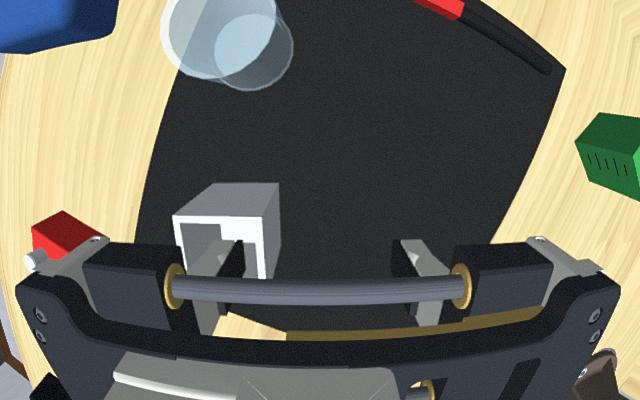

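The jar now stands mouth-up on the mat at (228,230), with the finger inside its mouth. I'll lift out, straddle the jar and grip it across its sides.

Call:
move_arm(commands=[[[-1.5,0,0,0],[-1.5,0,0,0],[0,0.1,-2.8,0],[0,0.1,-2.9,0],[0,0,0,0],[0,0,0,0]]], jaw=8.7)

```text
clock: 20.95
tool_pos: [0.6198, -0.14, 0.0732]
orientation: [-29.6, 89.9, 173.2]
force: [-0.9, -0.3, 0.8]
opening: 0.0871
```

```bash
python3 prof.py
```

```text
[ 0.61925015 -0.14017405  0.07325683] [0.04826901 0.47053323 0.08809561] 21.0
tcp along p 0.1284330554641691
-0.03 [0.003 0.004 0.005]; -0.02 [0.003 0.004 0.005]; -0.01 [0.003 0.004 0.005]; 0.0 [0.003 0.004 0.005]; 0.01 [0.003 0.004 0.005]; 0.02 [0.003 0.004 0.005]; 0.03 [0.003 0.004 0.005]; 0.04 [0.003 0.004 0.005]; 0.05 [0.003 0.004 0.005]; 0.06 [0.003 0.004 0.005]; 0.07 [0.003 0.004 0.12 ]; 0.08 [0.003 0.005 0.125]; 0.09 [0.003 0.005 0.125]; 0.1 [0.003 0.005 0.08 ]; 0.11 [0.004 0.049 0.08 ]; 0.12 [0.004 0.034 0.08 ]; 0.13 [0.004 0.035 0.08 ]; 0.14 [0.004 0.034 0.08 ]; 0.15 [0.004 0.055 0.081]; 0.16 [0.003 0.004 0.005]; 0.17 [0.003 0.005 0.124]; 0.18 [0.003 0.004 0.125]; 0.19 [0.003 0.004 0.121]; 
A,B ranges z~.055 [0.10600118 0.15191554] [-0.02657176  0.02256068] 1647 ((129.1627655029297, -1.9339313507080078), (49.80293273925781, 51.90739440917969), 89.86540222167969)
```

Centred to within 1 mm. Descend and grip.

Call:
move_arm(commands=[[[2,0,0,0],[2,0,0,0],[1.6,0,0,0],[1,0,0,0],[0,0,0,0]]])

```text
clock: 21.5
tool_pos: [0.6184, -0.1405, 0.0065]
orientation: [-22.6, 89.8, -179.8]
force: [-1.1, 0.7, 0.5]
opening: 0.0868
```

Call:
move_arm(commands=[[[0,0,0,0],[0,0,0,0],[0,0,0,0],[0,0,0,0],[0,0,0,0]]], jaw=4.5)

```text
clock: 22.0
tool_pos: [0.6202, -0.1402, 0.0082]
orientation: [158.4, 90.0, 1.2]
force: [-2.1, -1.4, 0.7]
opening: 0.0522
```

Call:
move_arm(commands=[[[-0.5,0,0,0],[-1.5,0,0,0],[-3,0,0,0],[-4,0,0,0],[-4,0,0,0],[-1,0,0,0],[0,0,0,0]]])

```text
clock: 22.7
tool_pos: [0.6213, -0.1401, 0.1503]
orientation: [160.5, 89.7, 3.3]
force: [0.0, 0.5, -1.1]
opening: 0.0519
```

Run:
```python
from h import *
o,M=tool(); print(o['tool_pos'],o['force'],o['opening']); to(b2w([.04,0,.145]),-RB[:,0])
a,t,w=wcloud(); t=t.reshape(-1,3)*100
k=(t[:,0]>-7)&(t[:,0]<6)&(np.abs(t[:,2])<2.3)&(np.abs(t[:,1])<4)
h=t[k]; print(k.sum()); 
for x in np.arange(-7,6,1): 
    q=np.abs(h[:,0]-x)<.5; print(x,q.sum(),np.percentile(h[q,1],[2,50,98]).round(2) if q.sum() else '')
```

```text
[ 0.62126161 -0.14010626  0.15031188] [ 0.01285857  0.51132807 -1.14736834] 0.05193227583490298
shift cm [  0.5 -34.1 -11.1] spin (np.float64(0.199), np.float64(-2.942)) j6 18.0 t 22.7
8692
-7 854 [-2.45  2.38  2.46]
-6 2168 [-2.47 -1.04  2.45]
-5 1740 [-2.48 -2.3   2.45]
-4 759 [-2.44  2.39  2.45]
-3 601 [-1.39  2.4   2.46]
-2 568 [-2.39  2.39  2.45]
-1 963 [-2.47 -2.34  2.44]
0 1039 [-2.45 -2.03  2.45]
1 0 
2 0 
3 0 
4 0 
5 0
```

Held (opening 51.9 mm) and centred. The camera side faces away from the screen. I'll spin first, then carry.

Call:
move_arm(commands=[[[0,0,0,0.1],[0,0,0,0.1],[0,0,0,0]]])

```text
clock: 23.05
tool_pos: [0.6187, -0.1401, 0.1455]
orientation: [-14.6, 89.8, 176.6]
force: [1.0, 0.1, -1.3]
opening: 0.052
```

Run:
```python
from h import *
to(b2w([.04,0,.145]),-RB[:,0])
```

```text
shift cm [  0.1 -35.6  -4.3] spin (np.float64(-0.003), np.float64(3.139)) j6 6.4 t 23.05
```

Call:
move_arm(commands=[[[0,-2.5,-0.3,0],[0,-4.5,-0.55,0],[0,-4.5,-0.55,0],[0,-4.5,-0.55,0],[0,-4.5,-0.55,0],[0,-4.5,-0.55,0],[0,-4.5,-0.55,0],[0,-3.5,-0.45,0]]])

```text
clock: 23.85
tool_pos: [0.5937, 0.1935, 0.1463]
orientation: [14.1, 89.9, -154.3]
force: [0.9, 0.3, -1.4]
opening: 0.0521
```

Call:
move_arm(commands=[[[0,-2,-0.25,0],[0,-0.6,0,0],[0,0,0,0],[0,0,0,0],[0,0,0,0]]])

```text
clock: 24.35
tool_pos: [0.5923, 0.216, 0.1476]
orientation: [26.9, 90.0, -141.8]
force: [0.3, -0.7, -1.0]
opening: 0.0522
```

Run:
```python
from h import *
to(b2w([.04,0,.145]),-RB[:,0])
a,t,w=wcloud(); L=((w-BO)@RB).reshape(-1,3); t=t.reshape(-1,3)
k=(t[:,0]>-.075)&(t[:,0]<.006)&(np.abs(t[:,2])<.023)&(np.abs(t[:,1])<.04)
print('jar in balance axes',np.percentile(L[k],[.5,99.5],axis=0).round(4))
k=(np.abs(L[:,2]-.0565)<.004)&(np.abs(L[:,1])<.075)&(np.abs(L[:,0]-.04)<.075)
print('pan seen',np.percentile(L[k],[1,50,99],axis=0).round(4),k.sum())
```

```text
shift cm [ 0.3 -0.1  0.1] spin (np.float64(-0.002), np.float64(3.14)) j6 -26.5 t 24.35
jar in balance axes [[ 0.0178 -0.0258  0.146 ]
 [ 0.0635  0.0237  0.2207]]
pan seen [[-0.0176 -0.059   0.0543]
 [ 0.0415 -0.0264  0.0561]
 [ 0.1001  0.0326  0.0577]] 9284
```

The jar is centred over the pan to within 1–2 mm. I'll lower it gently: faster at first, then about 1 mm per row, watching the force.

Call:
move_arm(commands=[[[2,-0.1,0.1,0],[2,0,0,0],[2,0,0,0],[1.2,0,0,0],[0.6,0,0,0],[0.4,0,0,0],[0,0,0,0]]])

```text
clock: 25.1
tool_pos: [0.5912, 0.218, 0.0659]
orientation: [163.2, 90.0, -5.5]
force: [0.7, 0.1, -1.1]
opening: 0.0518
```

Call:
move_arm(commands=[[[0.1,0,0,0],[0.1,0,0,0],[0.1,0,0,0],[0,0,0,0]]])

```text
clock: 25.5
tool_pos: [0.591, 0.2182, 0.0629]
orientation: [-145.6, 90.0, 45.8]
force: [-0.7, -0.1, -0.9]
opening: 0.0519
```

Call:
move_arm(commands=[[[0.1,0,0,0],[0.1,0,0,0],[0,0,0,0]]])

```text
clock: 25.8
tool_pos: [0.5909, 0.218, 0.0606]
orientation: [18.7, 90.0, -149.9]
force: [-0.7, 0.5, -0.7]
opening: 0.0516
```

Call:
move_arm(commands=[[[0.1,0,0,0],[0,0,0,0]]])

```text
clock: 26.0
tool_pos: [0.5911, 0.2181, 0.0601]
orientation: [171.8, 90.0, 3.1]
force: [-1.3, -1.4, 2.3]
opening: 0.0516
```

Contact felt (force z went from −1.1 to +2.3 N). I'll release, then rise.

Call:
move_arm(commands=[[[0,0,0,0],[0,0,0,0],[0,0,0,0],[0,0,0,0],[0,0,0,0],[0,0,0,0]]], jaw=8)

```text
clock: 26.6
tool_pos: [0.591, 0.2181, 0.0597]
orientation: [33.7, 90.0, -135.0]
force: [0.3, 0.3, 0.1]
opening: 0.0803
```

Call:
move_arm(commands=[[[-1,0,0,0],[-2,0,0,0],[-4,0,0,0],[-4,0,0,0],[-4,0,0,0],[0,0,0,0]]])

```text
clock: 27.2
tool_pos: [0.5941, 0.2194, 0.2176]
orientation: [-164.9, 89.4, 26.5]
force: [0.4, 0.1, 0.4]
opening: 0.0803
```

Call:
move_arm(commands=[[[0,4,0,0],[0,4.5,0,0],[0,4.5,0,0],[0,4.5,0,0],[0,4.5,0,0],[0,4.5,0,0],[0,4,0,0],[0,0,0,0]]])

```text
clock: 28.0
tool_pos: [0.6512, -0.0855, 0.21]
orientation: [77.4, 90.0, -91.5]
force: [-0.4, 0.3, 1.3]
opening: 0.0802
```

Run:
```python
from h import *
s,e=snapshot('top'); P=cloud('top',e); F=((P-BO)@RB).reshape(-1,3)
k=(F[:,2]>.115)&(F[:,2]<.145)&(np.abs(F[:,0]-.04)<.05)&(np.abs(F[:,1])<.05)
print('jar rim',k.sum(),cv2.minAreaRect((F[k,:2]*1000).astype(np.float32)),np.percentile(F[k,2],[5,50,95]))
i=(np.abs(F[:,0]-.04)<.012)&(np.abs(F[:,1])<.012); print('jar inside z',np.median(F[i,2]))
m=(F[:,2]>.1)&(F[:,2]<.3)&(np.abs(F[:,0]-.04)<.07)&(F[:,1]>.06)&(F[:,1]<.2)
for z in (.12,.18,.255): 
    k=m&(np.abs(F[:,2]-z)<.012); print(z,np.percentile(F[k,1],[5,50,95]).round(3))
b=cv2.cvtColor(s,cv2.COLOR_RGB2BGR)
b2=cv2.cvtColor(snapshot('scene')[0],cv2.COLOR_RGB2BGR)
c=np.vstack([cv2.resize(b[60:300,110:510],(500,300)),cv2.resize(b2[60:340,140:540],(428,300)).copy() if 0 else cv2.resize(b2[60:340,140:540],(500,300))]); cv2.imwrite('pics/end.png',c)
```

```text
Traceback (most recent call last):
IndexError: index -1 is out of bounds for axis 0 with size 0
```

Nothing was visible at that height; the arm may be blocking the view. I'll move it farther and look again.

Call:
move_arm(commands=[[[0,4.5,1.5,0],[0,4.5,1.5,0],[0,4.5,1.5,0],[0,4.5,1.5,0],[0,4.5,1.5,0],[0,4.5,1.5,0],[0,4.5,1.5,0],[0,0,0,0]]])

```text
clock: 28.85
tool_pos: [0.6086, -0.4148, 0.2092]
orientation: [18.3, 89.9, -150.6]
force: [1.2, 0.4, -0.2]
opening: 0.0801
```

Run:
```python
from h import *
print(get_obs()['tool_pos'])
s,e=snapshot('top'); P=cloud('top',e); F=((P-BO)@RB).reshape(-1,3)
b=cv2.cvtColor(s,cv2.COLOR_RGB2BGR)
b2=cv2.cvtColor(snapshot('scene')[0],cv2.COLOR_RGB2BGR)
cv2.imwrite('pics/end.png',np.vstack([cv2.resize(b[60:300,110:510],(500,300)),cv2.resize(b2[60:340,140:540],(428,300)) if 0 else cv2.resize(b2[60:340,140:540],(500,300))]))
k=(F[:,2]>.115)&(F[:,2]<.15)&(np.abs(F[:,0]-.04)<.05)&(np.abs(F[:,1])<.05)
if k.sum(): print('jar rim',k.sum(),cv2.minAreaRect((F[k,:2]*1000).astype(np.float32)),np.percentile(F[k,2],[5,50,95]))
i=(np.abs(F[:,0]-.04)<.012)&(np.abs(F[:,1])<.012); print('jar inside z',np.median(F[i,2]),i.sum())
m=(F[:,2]>.1)&(F[:,2]<.3)&(np.abs(F[:,0]-.04)<.07)&(F[:,1]>.06)&(F[:,1]<.2)
for z in (.12,.18,.255): 
    k=m&(np.abs(F[:,2]-z)<.012)
    if k.sum(): print(z,np.percentile(F[k,1],[5,50,95]).round(3))
```

```text
[ 0.60855758 -0.41479381  0.20922209]
jar rim 191 ((38.989784240722656, 2.9000720977783203), (52.49910354614258, 53.99109649658203), 0.7193347811698914) [0.11756931 0.13038809 0.13435673]
jar inside z 0.06013563222668618 38
0.12 [0.086 0.088 0.089]
0.18 [0.087 0.089 0.09 ]
0.255 [0.087 0.09  0.096]
```

View pics/end.png

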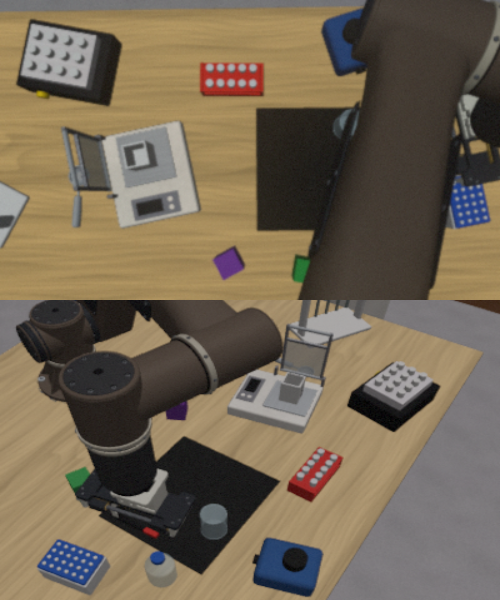

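The final pictures show the cover upright at top-view (85,160), and the jar mouth-up on the pan at (138,155). The jar's inner floor is at z=0.060 and its rim at 0.13. The other objects look undisturbed. Handing in.

```bash
python3 -c "
from plant import close_job; print(close_job())"
```

```text
the job is handed in; nothing more can be done
None
```

The cover now stands upright and the jar is mouth-up in the middle of the pan. I handed the job in at about 29 s of the 69 s allowed.

- **Cover:** I gripped the bar and swung it up along its arc. The screen's side face is at balance y ≈ 0.088–0.090 all the way from z = 0.12 to 0.255, so it is vertical.
- **Jar:** The tool could only spin about its vertical axis, so I turned the jar over by tipping it twice on the mat. The first tip was a free fall onto its side; in the second, a finger in the mouth let it down. I then gripped its sides and carried it to the pan, where it touched down with about 3 N of contact force.
- **Last checks:** The top camera puts the jar at balance (0.039, 0.003) against a pan centre of (0.040, 0.000). It is within 1° of square, with its inner floor at z = 0.060, so it sits flat on the pan. The other items look unmoved in the last pictures, though the arm hid part of the mat area. The robot was touching nothing.

**Disagreements found:**
- The visible fingertips end about 28 mm short of the reported TCP. Because of this my first grip on the bar closed on air, with no contact; I measured the offset and used it for the rest of the job.
- My first final check failed because no jar points showed up at that height. The arm was probably in the way, and moving it aside gave the numbers above.

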